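# Reset the round length stop of the rail cutter

### The job

On the panel builder's bench are two length stops for the rail cutter; one has a round collar on its bar, the other a square block. Loosen the thumb screw on top of the round collar with a quarter turn anticlockwise (seen from above), then slide the collar along its bar until it stands level with the pointed index tab beside the bar, not the square-ended tab. Leave the other stop as it is.

Things in the scene. Friction and masses are not known exactly. Their poses are not given: they have to be found in the camera images.
- wing (a point): Thumb screw on the round steel collar (44 mm diameter, 34 mm along the bar): an upright black wing 40 mm long, 10 thick, 30 tall. Point: on the screw's upright axis, mid-wing, 13 mm under its top, 26 mm above the collar's top, 90 mm above the table; also over the collar's middle. x along the wing, y across its thickness, z up. Tight, the wing stands across the bar; loose, along it.
- screw (a joint): Turn of that thumb screw, rad: about 0 tight (hard stop), grows anticlockwise seen from above, hard stop at 1.75; takes about 0.1 N m, stays where left. Below 0.4 it clamps the collar; beyond, the collar slides with about 2 N and can be slid by the wing in the same grasp. The collar cannot turn about its level bar; travel 140 mm either side of the bar's middle; end posts 62 mm tall.
- index: Pointed dark steel index tab: a diamond-shaped head 28 mm wide, 30 tall, on the 8 mm base plate of the round collar's stop, robot's side of the bar. Origin: on the plate under the bar's axis, level with the tip (tip 27 mm from the axis). y along the bar, x square to it, away from the robot, z up. Collar is level when the wing point has y = 0 here. The square-ended tab, 34 mm wide, is not the goal.
- other_wing (a point): The other stop has the same base, bar and thumb screw but a square steel block (46 x 34 x 44 mm) on its bar and no tabs; it may be nearer or farther than the round one. Point near one end of its wing, 18 mm out from the screw's axis. To be left alone.

How it is judged (in metres and radians):
On the way:
1. the round collar's thumb screw has been turned loose (65 degrees or more) while the collar is still 30 mm or more from the index (value of joint screw above 1.13 rad and (y of wing in the frame of index below -0.03 m or y of wing in the frame of index above 0.03 m)), for 0.1 s.
At the end, for the whole second after the job is handed in: The middle of the round collar is level with the pointed index tab within 10 mm along the bar, and the other stop's screw and block are where they were (within 10 mm). The screw may stay loose or be tightened again (y of wing in the frame of index between -0.01 and 0.01 m and distance of other_wing from where it was at the start of the episode below 0.01 m); the robot touches nothing.
It fails at once if the round collar is forced along the bar (more than 15 mm) while its screw is still tight (value of joint screw below 0.4 rad and distance of wing from where it was at the start of the episode above 0.015 m and (y of wing in the frame of index above 0.012 m or y of wing in the frame of index below -0.012 m)).
It fails at once if the other stop is moved or its screw turned (its wing's end moves more than 10 mm) (distance of other_wing from where it was at the start of the episode above 0.01 m).
It also fails if it takes over 40 s, if anything falls off the work surface, if the arm or the gripper's body presses on something with over 40 N, if the wrist force passes 120 N, or if a joint passes its speed limit or range.

### The arm

A 6-joint arm with a two-finger parallel gripper is mounted at the origin on the work surface. World frame = base frame: x ahead of the robot, y to its left, z up, the work surface at z = 0. Lengths are in m, angles in degrees, forces in N, time in s.
With the tool pointing down it reaches from about 0.4 to 0.825 m from the base axis. Payload 7 kg.
Tool frame: the origin (TCP) lies at the very end of the fingers, on their centre line; the grasp point (between the pads) lies 19 mm behind it (r.hold_point_z is the distance from the TCP to the grasp point, in m); z points along the fingers, y is the line along which they close (so a half turn about z gives the same grasp; the last joint's range is limited). The gripper opens to 88 mm and grips with 3 to 60 N. Pads are 19 mm wide; open, the fingers measure 130 mm over their backs; the gripper's body (78 mm by 193 mm) begins 47 mm behind the grasp point.
Start: joints at [87.84, 20.546, 0.682, 0, -70.136, -16.507], TCP at [0.216, 0.639, 0.198] pointing down, gripper open.
Joint ranges: [-176.03, 176.03], [-82.01, 121.73], [-58.28, 71.71], [-173.87, 95.51], [-174.79, -0.11], [-173.66, 173.66]. Speed limits (degrees/s): [136.94, 136.94, 172.46, 180, 180, 180].

### API

Orientations are given as [roll, pitch, yaw] about the fixed x, y, z axes, in that order (R = Rz(yaw) Ry(pitch) Rx(roll)).
In Python, from plant import telemetry, vision, workorder, r gives the robot as it stands.
- The arm moves only by the tool move_arm, never from a script. Its argument "plan" is a list of rows, each a list of 7 numbers: the opening, from -1 (shut) to 1 (fully open), so that 0 is half open, then the shift along the world's x, y, z in m, then the turn, a rotation vector about the world's x, y, z in degrees. In form: [[fingers, dx, dy, dz, ax, ay, az], ...]. A call has 1 to 20 rows; each row shifts and turns the commanded pose from where the row before left it; what a row does not reach is not made up. A row lasts 1/8 s, in which the tool goes at most 62.5 mm and 10.7 degrees, less where a joint would pass 70% of its speed; a pose out of reach is approached as far as the arm can. A call is refused whole if a number of a shift passes 0.0625 or a number of a turn 10.7, either way. A call with a gripper value outside its range is refused whole. The fingers move at their own pace and stop on an object; "force" is the grip in N (left out, the last holds). Time passes only in rows, so rows that do not move let the fingers close. It gives the time, the measured TCP pose, the force, the opening and the grip force at its end, in the units of the state.
- telemetry.get_state(): the state, without advancing time (a new reading comes with each control period).
- vision.capture(name): name is "scene" or "side" or "wrist"; returns a dict with "img" (420x560x3 uint8, red, green, blue), "depth" (420x560 float32, m along the optical axis (not along the pixel's ray), 0 where there is no reading), "intrinsics" (3x3 intrinsics, pixels), "R" (3x3) and "t" (3): a world point X has camera coordinates R X + t. Camera axes: x right, y down, z forward; pixel columns grow to the right and rows downward; lengths in m; the calibration is good to about 2 mm. A picture is of the moment at which its call begins.
- workorder.close_job(): hands the job in; it is judged then, once.
The state is a dict: "time_s": time; "joints": joint angles; "qd": joint speeds; "joint_torque": joint torques, N m; "tcp_pos": TCP position; "eef_rot": TCP orientation; "contact_force": force on the tool from outside, world axes, zero at the start; "moment": the same for the moment, N m; "gripper_width": finger opening in m; "gripper_force": force on a finger pad.
Only numpy, scipy, OpenCV 4.12 (cv2) and the standard library are available. Lean on these libraries where they do the work, as an engineer would, in place of code of your own. Each camera call takes 0.05 s, during which the arm holds its last target. There are 200 camera calls.

## Working session

There is one attempt and no reset: what is moved stays moved. The work goes in short steps, Python scripts to look and compute and a tool call to move; the robot and the scene stay as the last step left them, time stands still between calls to the robot, and variables do not carry over. Pictures are saved under pics/ and viewed, at most 10 in all, crops included, and the job is handed in when it is done.

Besides the shell and the picture viewer there is one more tool, called after ">>>" as name(argument=value, ...) on one line, values as JSON. move_arm: Moves the arm, as the interface text tells. Its arguments: {"type":"object","properties":{"plan":{"type":"array"},"force":{"type":"number"}},"required":["plan"]}

```bash
mkdir -p pics
cat > h.py <<'E'
import numpy as np, cv2
from plant import telemetry, vision, workorder, r
def cap(n):
    c=vision.capture(n); np.savez('/tmp/'+n,**c); return c
def ld(n): return dict(np.load('/tmp/'+n+'.npz'))
def pts(c):
    d=c['depth']; K=c['intrinsics']; v,u=np.indices(d.shape)
    P=np.stack([(u-K[0,2])/K[0,0]*d,(v-K[1,2])/K[1,1]*d,d],-1)
    return (P-c['t'])@c['R']
E
python3 - <<'E'
from h import *
for n in('scene','side'):
    c=cap(n); cv2.imwrite(f'pics/{n}1.png',c['img'][...,::-1]); print(n,-c['R'].T@c['t'])
s=telemetry.get_state(); print(s['tcp_pos'],s['eef_rot'],s['time_s'])
E
```

```text
scene [ 0.9367521  -0.17089001  0.59461802]
side [0.51919446 0.47155834 0.67667388]
[0.2159136  0.63902771 0.19700476] [ 1.79913528e+02 -9.31779882e-03 -1.86721228e+01] 0.1
```

View pics/scene1.png

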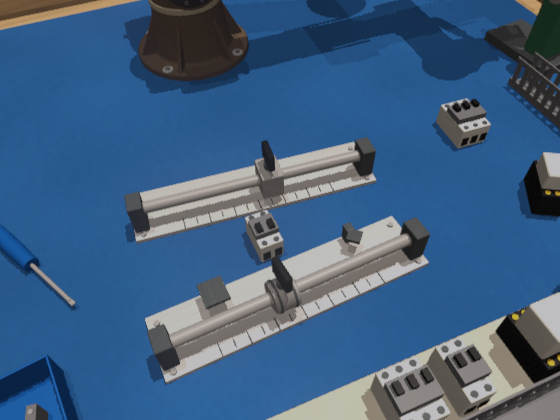

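View pics/side1.png

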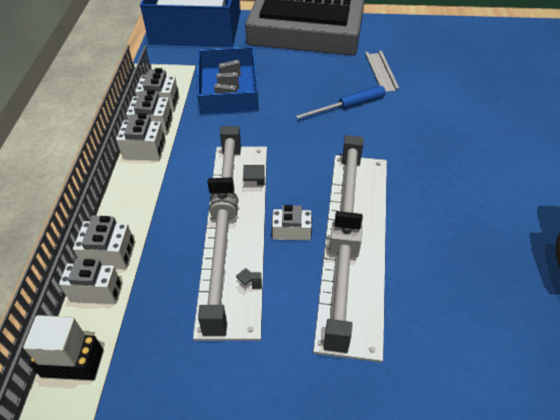

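The round collar is on the farther stop: scene (284,292), side (222,200). The tab at side (248,277) and scene (352,235) looks pointed. The one at side (254,176) and scene (213,292) looks square. I'll zoom in to check this and measure.

Run:
```python
from h import *
a=ld('side');b=ld('scene')
A=cv2.resize(a['img'][120:350,180:290],None,fx=2.6,fy=2.6,interpolation=cv2.INTER_CUBIC)
B=cv2.resize(b['img'][210:380,140:440],None,fx=1.7,fy=1.7,interpolation=cv2.INTER_CUBIC)
B=cv2.copyMakeBorder(B,0,A.shape[0]-B.shape[0],0,0,cv2.BORDER_CONSTANT)
cv2.imwrite('pics/zoom1.png',np.hstack([A,B])[:,:800,::-1])
P=pts(a);Q=pts(b)
def sh(n,P,l): print(n,[(p,P[p[1],p[0]].round(4).tolist()) for p in l])
sh('side post tops',P,[(230,131),(211,313),(352,143),(337,328)])
sh('side tabs',P,[(254,171),(243,275),(255,280)]); sh('side wing',P,[(221,180),(222,202)])
sh('scene',Q,[(160,335),(412,228),(352,232),(213,290),(284,275)])
# bar axis: points with height 0.03..0.07 near round stop
for n,X in(('side',P),('scene',Q)):
    m=(X[...,2]>.069)&(X[...,2]<.13)&(X[...,0]>.4)&(X[...,0]<.75)&(abs(X[...,1]-.4)<.3)
    k,l,s,ct=cv2.connectedComponentsWithStats(m.astype('u1'))
    for i in range(1,k):
        if s[i,4]>25:
            p=X[l==i]; print(n,s[i],p.mean(0).round(4),p.min(0).round(4),p.max(0).round(4))
```

```text
side post tops [((230, 131), [0.6565, -0.2168, 0.0618]), ((211, 313), [0.6363, 0.1452, 0.0617]), ((352, 143), [0.439, -0.1985, 0.0608]), ((337, 328), [0.4688, 0.158, 0.0628])]
side tabs [((254, 171), [0.6074, -0.1438, 0.037]), ((243, 275), [0.6034, 0.0678, 0.0367]), ((255, 280), [0.5851, 0.0748, 0.0358])]
side wing [((221, 180), [0.6469, -0.0582, 0.1033]), ((222, 202), [0.6476, -0.0474, 0.0641])]
scene [((160, 335), [0.6534, -0.2204, 0.0604]), ((412, 228), [0.6343, 0.1357, 0.0596]), ((352, 232), [0.5944, 0.0668, 0.0373]), ((213, 290), [0.6066, -0.1434, 0.0375]), ((284, 275), [0.6583, -0.0632, 0.1017])]
scene [541 153  19  27 392] [0.6228 0.377  0.0736] [0.5981 0.3581 0.069 ] [0.6477 0.4028 0.0765]
```

View pics/zoom1.png

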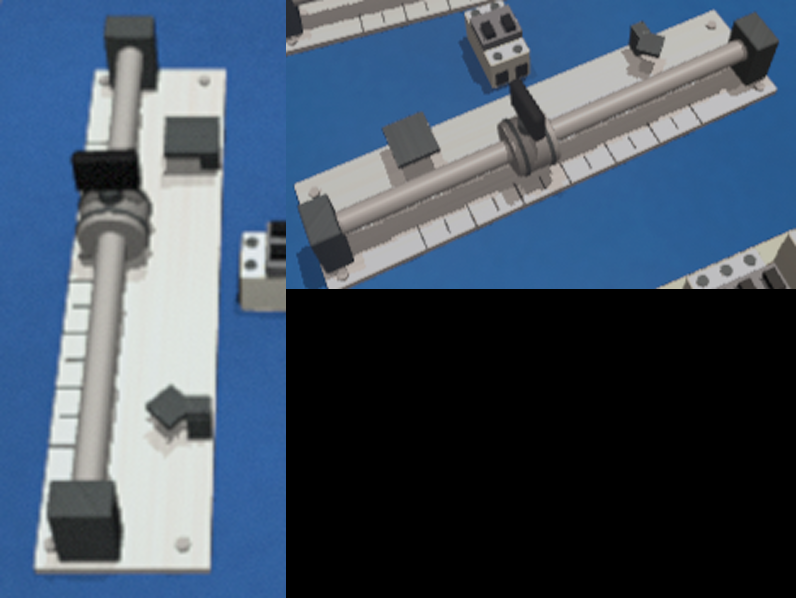

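The pointed tab is confirmed at world y≈+0.07. The left part of the zoom shows it at (170,408), with its tip towards the bar; the square-ended tab is at (190,140). Next are the precise geometry fits.

```bash
cat >> h.py <<'E'
def geo(a,lab=''):
    X=pts(a); S=lambda z0,z1,x0,x1,y0,y1:X[(X[...,2]>z0)&(X[...,2]<z1)&(X[...,0]>x0)&(X[...,0]<x1)&(X[...,1]>y0)&(X[...,1]<y1)]
    bar=S(.043,.056,.61,.69,-.19,.12)
    f=lambda p:(p.mean(0).round(4).tolist(),p.min(0).round(4).tolist(),p.max(0).round(4).tolist(),len(p)) if len(p) else None
    if len(bar)>20:
        v=cv2.fitLine(bar[:,:2].astype('f4'),cv2.DIST_HUBER,0,.01,.01).ravel(); print(lab,'bar',v,np.degrees(np.arctan2(v[1],v[0])))
    w=S(.072,.125,.57,.72,-.2,.14); print('wing',f(w))
    print('wing top',f(S(.099,.125,.57,.72,-.2,.14)))
    print('ptab',f(S(.032,.042,.56,.625,.03,.11)))
    print('postR',f(S(.058,.066,.6,.69,-.27,-.17)),'postL',f(S(.058,.066,.6,.69,.11,.2)))
    print('owing',f(S(.072,.125,.38,.53,-.2,.14)))
E
python3 - <<'E'
from h import *
for n in('side','scene'): geo(ld(n),n)
E
```

```text
side bar [ 0.05545507 -0.9984612   0.6444426  -0.00682075] -86.82102
wing ([0.648, -0.0569, 0.0914], [0.629, -0.065, 0.0722], [0.668, -0.052, 0.1049], 426)
wing top ([0.6489, -0.0588, 0.1018], [0.6292, -0.065, 0.0991], [0.6678, -0.0526, 0.1049], 138)
ptab ([0.5957, 0.0702, 0.0372], [0.578, 0.0565, 0.0323], [0.6136, 0.0824, 0.0403], 255)
postR ([0.6573, -0.2189, 0.0612], [0.6411, -0.2333, 0.0581], [0.6747, -0.2073, 0.0649], 158) postL ([0.6367, 0.1439, 0.0615], [0.6197, 0.1317, 0.0582], [0.6542, 0.1551, 0.0645], 385)
owing ([0.4533, 0.0014, 0.0919], [0.4333, -0.0086, 0.0721], [0.473, 0.0076, 0.1047], 459)
scene bar [ 0.05964059 -0.9982199   0.6515656  -0.04543177] -86.58081
wing ([0.6532, -0.0644, 0.0944], [0.6292, -0.07, 0.0722], [0.6696, -0.0564, 0.1045], 455)
wing top ([0.6505, -0.0633, 0.1019], [0.6292, -0.0693, 0.099], [0.6689, -0.0569, 0.1045], 232)
ptab ([0.5971, 0.0655, 0.037], [0.5771, 0.0536, 0.0321], [0.6146, 0.0794, 0.0405], 260)
postR ([0.6593, -0.2227, 0.0614], [0.6409, -0.2343, 0.0581], [0.676, -0.2114, 0.0644], 522) postL ([0.6389, 0.1391, 0.0611], [0.6203, 0.1281, 0.0581], [0.6555, 0.152, 0.0637], 350)
owing ([0.4593, -0.0064, 0.0935], [0.4346, -0.0111, 0.0721], [0.4739, 0.0012, 0.1045], 286)
```

>>> move_arm(plan=[[1,0.0289,-0.0467,0,0,0,-10.54],[1,0.0289,-0.0467,0,0,0,-10.54],[1,0.0289,-0.0467,0,0,0,-10.54],[1,0.0289,-0.0467,0,0,0,-10.54],[1,0.0289,-0.0467,0,0,0,-10.54],[1,0.0289,-0.0467,0,0,0,-10.54],[1,0.0289,-0.0467,0,0,0,-10.54],[1,0.0289,-0.0467,0,0,0,-10.54],[1,0.0289,-0.0467,0,0,0,-10.54],[1,0.0289,-0.0467,0,0,0,-10.54],[1,0.0289,-0.0467,0,0,0,-10.54],[1,0.0289,-0.0467,0,0,0,-10.54],[1,0.0289,-0.0467,0,0,0,-10.54],[1,0.0289,-0.0467,0,0,0,-10.54],[1,0.0289,-0.0467,0,0,0,-10.54],[1,0,0,0,0,0,0]], force=25)

```text
time_s: 2.1
tcp_pos: [0.6502, -0.0643, 0.1962]
eef_rot: [-180.0, -0.1, -177.1]
contact_force: [-0.7, 1.3, -0.5]
gripper_width: 0.0875
gripper_force: 0.0
```

Run:
```python
from h import *
c=cap('wrist'); cv2.imwrite('pics/w1.png',c['img'][...,::-1]); geo(c,'wrist')
s=telemetry.get_state(); print(s['tcp_pos'],s['eef_rot'],s['joints'],s['time_s'])
```

```text
wrist bar [ 0.0557543  -0.9984445   0.64673233 -0.04960997] -86.80385
wing ([0.6471, -0.0617, 0.0998], [0.6294, -0.0684, 0.0722], [0.6694, -0.0542, 0.1049], 673)
wing top ([0.6486, -0.0615, 0.1026], [0.6299, -0.068, 0.0993], [0.6694, -0.0549, 0.1049], 576)
ptab ([0.5962, 0.0671, 0.0378], [0.5781, 0.0542, 0.0321], [0.6149, 0.0811, 0.0405], 689)
postR ([0.658, -0.2204, 0.0619], [0.6412, -0.2327, 0.058], [0.6758, -0.2094, 0.0643], 917) postL ([0.6373, 0.1403, 0.0619], [0.6204, 0.1291, 0.0581], [0.6545, 0.1535, 0.0643], 927)
owing None
[ 0.64950482 -0.06279177  0.19646618] [-1.79994666e+02 -1.20751927e-01 -1.76927428e+02] [ 1.15633019e+01  1.85781175e+01 -2.37728592e+00 -1.34313359e-02
 -6.91648131e+01 -9.84859342e+01] 2.15
```

View pics/w1.png

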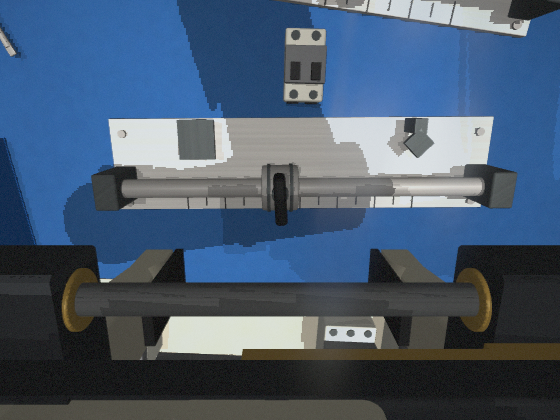

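The wrist view confirms the layout: wing at (281,198), diamond tab at (419,143), square tab at (196,139). The tool is over the wing, so I'll descend and grip it.

>>> move_arm(plan=[[1,0,0.001,-0.04,0,0,0],[1,0,0,-0.04,0,0,0],[1,0,0,-0.03,0,0,0],[1,0,0,-0.012,0,0,0],[1,0,0,0,0,0,0],[-0.5,0,0,0,0,0,0],[-1,0,0,0,0,0,0],[-1,0,0,0,0,0,0],[-1,0,0,0,0,0,0],[-1,0,0,0,0,0,0]], force=20)

```text
time_s: 3.4
tcp_pos: [0.6496, -0.0601, 0.076]
eef_rot: [-180.0, 0.0, -176.8]
contact_force: [-0.3, 0.1, -0.6]
gripper_width: 0.0432
gripper_force: 0.0
```

>>> move_arm(plan=[[-1,0,0,0,0,0,0],[-1,0,0,0,0,0,0],[-1,0,0,0,0,0,0],[-1,0,0,0,0,0,0],[-1,0,0,0,0,0,0],[-1,0,0,0,0,0,0]])

```text
time_s: 4.15
tcp_pos: [0.6496, -0.06, 0.0759]
eef_rot: [-180.0, -0.0, -176.8]
contact_force: [0.6, 0.5, -0.0]
gripper_width: 0.0005
gripper_force: 0.0
```

Run:
```python
from h import *
a=cap('side'); b=cap('scene')
A=cv2.resize(a['img'][100:300,140:400],None,fx=1.5,fy=1.5);B=cv2.resize(b['img'][180:380,150:410],None,fx=1.5,fy=1.5)
cv2.imwrite('pics/g1.png',np.hstack([A,B])[...,::-1])
s=telemetry.get_state(); print(s['gripper_width'],s['gripper_force'],s['tcp_pos'],r.hold_point_z)
```

```text
0.0004974965393989499 0.0 [ 0.64955212 -0.06003796  0.07586793] 0.0188
```

View pics/g1.png

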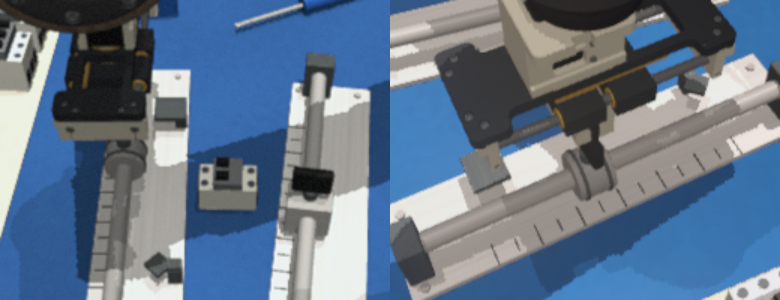

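The wing is still visible under the gripper, and it isn't clear whether the fingers hold it. I'll zoom in.

Run:
```python
from h import *
b=ld('scene'); a=ld('side')
B=cv2.resize(b['img'][215:325,240:340],None,fx=4,fy=4,interpolation=cv2.INTER_CUBIC)
A=cv2.resize(a['img'][120:230,170:270],None,fx=4,fy=4,interpolation=cv2.INTER_CUBIC)
I=np.hstack([B,A])[...,::-1].astype(float)/255
cv2.imwrite('pics/g2.png',(I**.5*255).astype('u1'))
Q=pts(b)
for v in range(255,300,4): print(v,[tuple((Q[v,u]*1000).round().astype(int)) for u in range(268,306,5)])
```

```text
255 [(np.int64(683), np.int64(-89), np.int64(194)), (np.int64(684), np.int64(-84), np.int64(193)), (np.int64(687), np.int64(-80), np.int64(193)), (np.int64(687), np.int64(-75), np.int64(192)), (np.int64(688), np.int64(-70), np.int64(190)), (np.int64(687), np.int64(-64), np.int64(184)), (np.int64(659), np.int64(-46), np.int64(135)), (np.int64(687), np.int64(-53), np.int64(177))]
259 [(np.int64(687), np.int64(-91), np.int64(194)), (np.int64(688), np.int64(-86), np.int64(192)), (np.int64(688), np.int64(-81), np.int64(189)), (np.int64(689), np.int64(-76), np.int64(187)), (np.int64(688), np.int64(-70), np.int64(182)), (np.int64(688), np.int64(-64), np.int64(178)), (np.int64(659), np.int64(-46), np.int64(126)), (np.int64(589), np.int64(-6), np.int64(5))]
263 [(np.int64(689), np.int64(-92), np.int64(189)), (np.int64(689), np.int64(-87), np.int64(187)), (np.int64(688), np.int64(-81), np.int64(182)), (np.int64(689), np.int64(-76), np.int64(180)), (np.int64(658), np.int64(-58), np.int64(124)), (np.int64(660), np.int64(-52), np.int64(123)), (np.int64(659), np.int64(-46), np.int64(118)), (np.int
[... 2702 characters left out ...]
4(50)), (np.int64(657), np.int64(-78), np.int64(62)), (np.int64(659), np.int64(-72), np.int64(62)), (np.int64(661), np.int64(-66), np.int64(61)), (np.int64(663), np.int64(-61), np.int64(59)), (np.int64(664), np.int64(-54), np.int64(56)), (np.int64(665), np.int64(-48), np.int64(53)), (np.int64(645), np.int64(-31), np.int64(8))]
299 [(np.int64(654), np.int64(-84), np.int64(51)), (np.int64(660), np.int64(-79), np.int64(58)), (np.int64(663), np.int64(-74), np.int64(59)), (np.int64(665), np.int64(-68), np.int64(57)), (np.int64(665), np.int64(-62), np.int64(54)), (np.int64(668), np.int64(-56), np.int64(54)), (np.int64(668), np.int64(-49), np.int64(50)), (np.int64(650), np.int64(-34), np.int64(8))]
```

View pics/g2.png

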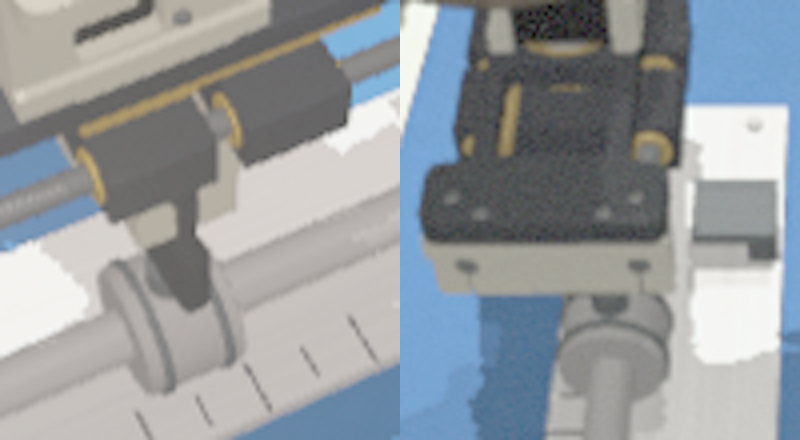

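The wing sits between the two finger pads, at (190,260) in the left half of the zoom. The reported width and grip force disagree with that, so I'll make a small test turn and check.

>>> move_arm(plan=[[-1,0,0,0,0,0,6],[-1,0,0,0,0,0,6],[-1,0,0,0,0,0,8]], force=30)

```text
time_s: 4.62
tcp_pos: [0.6495, -0.06, 0.0759]
eef_rot: [-180.0, -0.0, -156.5]
contact_force: [-0.7, 1.1, -0.6]
gripper_width: 0.0006
gripper_force: 0.0
```

Run:
```python
from h import *
s=telemetry.get_state(); print({k:np.round(s[k],4) for k in('gripper_width','gripper_force','tcp_pos','eef_rot','contact_force','moment')})
Q=pts(cap('scene'))
for v in range(275,295,4): print(v,[(Q[v,u]*1000).round().astype(int).tolist() for u in range(268,306,4)])
```

```text
{'gripper_width': np.float64(0.0006), 'gripper_force': np.float64(0.0), 'tcp_pos': array([ 0.6495, -0.06  ,  0.0759]), 'eef_rot': array([-1.799994e+02, -7.000000e-04, -1.565312e+02]), 'contact_force': array([-0.6513,  1.1003, -0.6256]), 'moment': array([ 0.1001, -0.1615,  0.0516])}
275 [[699, -96, 185], [598, -58, 7], [661, -74, 113], [665, -71, 117], [662, -65, 109], [660, -59, 102], [610, -33, 9], [611, -27, 7], [613, -22, 7], [615, -16, 6]]
279 [[603, -66, 8], [604, -61, 7], [645, -69, 75], [665, -71, 108], [663, -65, 102], [665, -61, 102], [646, -48, 64], [617, -29, 6], [643, -35, 50], [645, -30, 50]]
283 [[638, -77, 61], [641, -73, 63], [648, -70, 71], [654, -67, 80], [665, -66, 95], [668, -62, 98], [668, -57, 94], [647, -43, 52], [648, -38, 50], [651, -33, 51]]
287 [[645, -80, 64], [647, -75, 64], [650, -71, 65], [654, -67, 69], [664, -66, 85], [669, -63, 90], [667, -57, 83], [657, -47, 61], [653, -40, 48], [654, -35, 47]]
291 [[643, -80, 50], [651, -77, 62], [655, -73, 65], [655, -68, 62], [656, -63, 61], [669, -63, 81], [660, -54, 61], [661, -49, 58], [656, -41, 45], [657, -36, 42]]
```

The tool turned but the wing didn't. The depth data puts the fingertips near z≈0.104, on top of the wing, so the real tips are higher than the reported TCP. I'll open up, undo the turn and measure the tips.

>>> move_arm(plan=[[1,0,0,0.02,0,0,-6],[1,0,0,0,0,0,-6],[1,0,0,0,0,0,-8],[1,0,0,0,0,0,0],[1,0,0,0,0,0,0],[1,0,0,0,0,0,0],[1,0,0,0,0,0,0],[1,0,0,0,0,0,0]])

```text
time_s: 5.68
tcp_pos: [0.6495, -0.06, 0.0958]
eef_rot: [-180.0, -0.0, -176.7]
contact_force: [0.1, -0.1, 0.0]
gripper_width: 0.0747
gripper_force: 0.0
```

Run:
```python
from h import *
s=telemetry.get_state(); print({k:np.round(s[k],4) for k in('gripper_width','tcp_pos','eef_rot','contact_force')})
b=cap('scene'); a=cap('side')
B=cv2.resize(b['img'][180:330,200:370],None,fx=2.6,fy=2.6,interpolation=cv2.INTER_CUBIC)
A=cv2.resize(a['img'][90:240,150:280],None,fx=2.6,fy=2.6,interpolation=cv2.INTER_CUBIC)
I=np.hstack([B,A])[...,::-1].astype(float)/255
cv2.imwrite('pics/g3.png',(I**.5*255).astype('u1'))
for n,c in(('scene',b),('side',a)):
    Q=pts(c); Q=Q[(Q[...,0]>.62)&(Q[...,0]<.68)&(abs(Q[...,1]+.06)<.1)&(Q[...,2]>.07)&(Q[...,2]<.14)]
    for y0 in np.arange(-.16,.04,.008):
        k=Q[(Q[:,1]>=y0)&(Q[:,1]<y0+.008)]
        if len(k): print(n,round(y0,3),len(k),np.percentile(k[:,2],[2,10,50]).round(3),k[:,0].min().round(3),k[:,0].max().round(3))
```

```text
{'gripper_width': np.float64(0.0747), 'tcp_pos': array([ 0.6495, -0.06  ,  0.0958]), 'eef_rot': array([-1.799989e+02, -1.800000e-03, -1.767484e+02]), 'contact_force': array([ 0.0944, -0.0652,  0.0108])}
scene -0.12 19 [0.13  0.131 0.134] 0.655 0.664
scene -0.112 39 [0.129 0.129 0.135] 0.662 0.664
scene -0.104 35 [0.124 0.126 0.133] 0.66 0.663
scene -0.072 271 [0.073 0.076 0.095] 0.63 0.669
scene -0.064 191 [0.077 0.083 0.101] 0.63 0.67
scene -0.032 20 [0.126 0.127 0.132] 0.638 0.65
scene -0.024 86 [0.124 0.126 0.133] 0.638 0.658
scene -0.016 35 [0.127 0.129 0.134] 0.656 0.658
scene -0.008 1 [0.14 0.14 0.14] 0.657 0.657
side -0.104 11 [0.133 0.136 0.138] 0.651 0.663
side -0.064 107 [0.073 0.075 0.085] 0.629 0.646
side -0.056 18 [0.071 0.072 0.079] 0.633 0.648
side -0.024 1 [0.13 0.13 0.13] 0.636 0.636
side -0.016 2 [0.137 0.137 0.138] 0.635 0.636
side -0.008 99 [0.126 0.127 0.133] 0.635 0.657
```

View pics/g3.png

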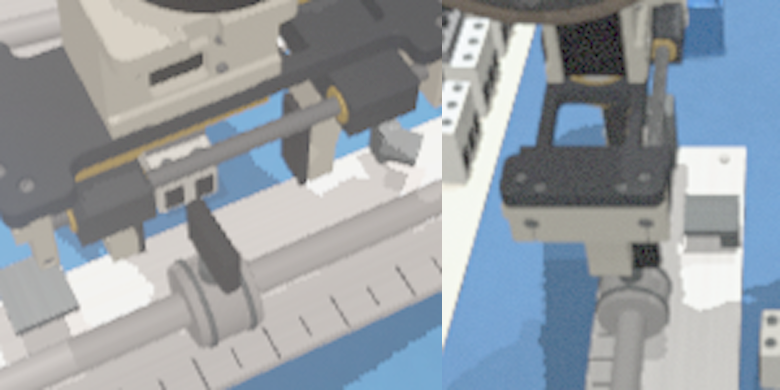

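The opened fingertips are at z≈0.1245, while the reported TCP is 0.0958. The reported TCP is therefore about 29 mm too low. The wing is untouched (zoom (213,245)). I'll descend 50 mm and close.

>>> move_arm(plan=[[1,0,0,-0.02,0,0,0],[1,0,0,-0.02,0,0,0],[1,0,0,-0.01,0,0,0],[-1,0,0,0,0,0,0],[-1,0,0,0,0,0,0],[-1,0,0,0,0,0,0],[-1,0,0,0,0,0,0],[-1,0,0,0,0,0,0],[-1,0,0,0,0,0,0],[-1,0,0,0,0,0,0],[-1,0,0,0,0,0,0],[-1,0,0,0,0,0,0]], force=25)

```text
time_s: 7.28
tcp_pos: [0.6495, -0.0603, 0.0458]
eef_rot: [-180.0, -0.0, -176.8]
contact_force: [0.4, -1.9, -0.3]
gripper_width: 0.0099
gripper_force: 24.8
```

Now it's gripped, with width 9.9 mm and 24.8 N. I'll turn it anticlockwise 88°.

>>> move_arm(plan=[[-1,0,0,0,0,0,8],[-1,0,0,0,0,0,8],[-1,0,0,0,0,0,8],[-1,0,0,0,0,0,8],[-1,0,0,0,0,0,8],[-1,0,0,0,0,0,8],[-1,0,0,0,0,0,8],[-1,0,0,0,0,0,8],[-1,0,0,0,0,0,8],[-1,0,0,0,0,0,8],[-1,0,0,0,0,0,8],[-1,0,0,0,0,0,0],[-1,0,0,0,0,0,0]])

```text
time_s: 8.9
tcp_pos: [0.6492, -0.06, 0.0458]
eef_rot: [180.0, -0.0, -88.9]
contact_force: [-1.5, -0.3, 0.7]
gripper_width: 0.0098
gripper_force: 24.9
```

Run:
```python
from h import *
s=telemetry.get_state(); print({k:np.round(s[k],4) for k in('gripper_width','gripper_force','tcp_pos','eef_rot','contact_force','moment')})
for n in('scene','side'): geo(cap(n),n)
```

```text
{'gripper_width': np.float64(0.0098), 'gripper_force': np.float64(24.9011), 'tcp_pos': array([ 0.6492, -0.06  ,  0.0458]), 'eef_rot': array([ 1.799665e+02, -8.000000e-04, -8.893570e+01]), 'contact_force': array([-1.4761, -0.3047,  0.6959]), 'moment': array([0.0213, 0.592 , 0.0801])}
scene bar [ 0.05470162 -0.99850273  0.6513444  -0.05207184] -86.86426
wing ([0.6642, -0.0738, 0.0933], [0.6523, -0.081, 0.076], [0.6709, -0.0709, 0.1041], 22)
wing top ([0.6685, -0.0719, 0.1017], [0.6652, -0.0724, 0.099], [0.6709, -0.071, 0.1041], 6)
ptab ([0.5969, 0.0657, 0.0369], [0.5769, 0.0529, 0.0323], [0.614, 0.0796, 0.0399], 254)
postR ([0.6591, -0.2227, 0.0614], [0.6405, -0.2343, 0.058], [0.6758, -0.2112, 0.0641], 517) postL ([0.6386, 0.1391, 0.061], [0.6204, 0.128, 0.058], [0.6548, 0.1515, 0.0641], 346)
owing None
side bar [ 0.04734756 -0.9988785   0.6424165   0.02953151] -87.28616
wing ([0.6489, -0.0486, 0.0982], [0.625, -0.0731, 0.0729], [0.6733, -0.0371, 0.1249], 591)
wing top ([0.6504, -0.0501, 0.1079], [0.625, -0.0731, 0.0991], [0.6733, -0.0394, 0.1249], 302)
ptab ([0.5954, 0.0702, 0.0371], [0.5779, 0.0563, 0.032], [0.6133, 0.0839, 0.0412], 257)
postR None postL ([0.6366, 0.1439, 0.0614], [0.6194, 0.1313, 0.058], [0.6542, 0.1546, 0.0653], 390)
owing ([0.4533, 0.0013, 0.0918], [0.4331, -0.0089, 0.0727], [0.473, 0.0062, 0.1047], 458)
```

>>> move_arm(plan=[[-1,-0.0005,0.008,0,0,0,0],[-1,-0.001,0.0165,0,0,0,0],[-1,-0.001,0.0165,0,0,0,0],[-1,-0.001,0.0165,0,0,0,0],[-1,-0.001,0.0165,0,0,0,0],[-1,-0.001,0.0165,0,0,0,0],[-1,-0.0008,0.0165,0,0,0,0],[-1,-0.0006,0.0145,0,0,0,0],[-1,-0.0004,0.01,0,0,0,0],[-1,0,0,0,0,0,0],[-1,0,0,0,0,0,0]])

```text
time_s: 10.38
tcp_pos: [0.6419, 0.0716, 0.0458]
eef_rot: [180.0, 0.0, -88.8]
contact_force: [-5.9, 2.4, 3.2]
gripper_width: 0.0097
gripper_force: 24.9
```

>>> move_arm(plan=[[0,0,0,0,0,0,0],[0,0,0,0,0,0,0],[0,0,0,0,0,0,0],[0,0,0,0,0,0,0],[0,0,0,0.01,0,0,0],[0,0,0,0.03,0,0,0],[0,0,0,0.05,0,0,0],[0,0,0,0.06,0,0,0],[0,0,0,0,0,0,0]])

```text
time_s: 11.5
tcp_pos: [0.6455, 0.0721, 0.203]
eef_rot: [-179.4, 0.1, -88.7]
contact_force: [0.0, -0.5, -0.1]
gripper_width: 0.044
gripper_force: 0.0
```

Run:
```python
from h import *
s=telemetry.get_state(); print({k:np.round(s[k],4) for k in('time_s','gripper_width','tcp_pos','eef_rot','contact_force')})
for n in('scene','side','wrist'): geo(cap(n),n)
b=ld('wrist');a=ld('scene')
cv2.imwrite('pics/e.png',np.hstack([cv2.resize(b['img'],(400,300)),cv2.resize(a['img'],(400,300))])[...,::-1])
```

```text
{'time_s': np.float64(11.5), 'gripper_width': np.float64(0.044), 'tcp_pos': array([0.6455, 0.0721, 0.203 ]), 'eef_rot': array([-1.79383e+02,  1.42500e-01, -8.87249e+01]), 'contact_force': array([ 0.0322, -0.5116, -0.1168])}
scene bar [ 0.04091284 -0.99916273  0.6514063  -0.0467967 ] -87.655205
wing ([0.6444, 0.0674, 0.0926], [0.637, 0.0489, 0.0725], [0.6484, 0.0897, 0.1042], 524)
wing top ([0.6425, 0.0685, 0.1018], [0.637, 0.0496, 0.099], [0.6481, 0.0889, 0.1042], 205)
ptab ([0.5968, 0.065, 0.0369], [0.5768, 0.0519, 0.0325], [0.6235, 0.0782, 0.0411], 246)
postR ([0.6592, -0.2227, 0.0614], [0.6405, -0.2345, 0.0581], [0.6756, -0.2115, 0.0641], 520) postL ([0.6386, 0.1393, 0.061], [0.6198, 0.1279, 0.0582], [0.6551, 0.1516, 0.0635], 340)
owing ([0.4592, -0.0064, 0.0935], [0.4329, -0.0113, 0.0727], [0.4744, 0.0012, 0.1043], 285)
side bar [ 0.06579717 -0.997833    0.6415169   0.02997436] -86.22737
wing ([0.6395, 0.0772, 0.0949], [0.6344, 0.0538, 0.072], [0.6467, 0.0931, 0.1052], 315)
wing top ([0.6407, 0.074, 0.102], [0.6358, 0.054, 0.099], [0.6463, 0.0925, 0.1052], 171)
ptab ([0.5975, 0.0712, 0.0372], [0.5779, 0.0553, 0.0321], [0.6247, 0.0889, 0.0414], 278)
postR None postL ([0.6367, 0.1439, 0.0615], [0.6196, 0.1314, 0.058], [0.6544, 0.1549, 0.0657], 386)
owing ([0.4533, 0.0014, 0.0918], [0.4331, -0.008, 0.0721], [0.4731, 0.0072, 0.105], 460)
wrist bar [ 0.05924683 -0.9982434   0.6461134  -0.0028843 ] -86.60342
wing ([0.6421, 0.0684, 0.0996], [0.6347, 0.0509, 0.0726], [0.6489, 0.0898, 0.1058], 660)
wing top ([0.6421, 0.0699, 0.1026], [0.6373, 0.0511, 0.099], [0.647, 0.0898, 0.1058], 562)
ptab ([0.5968, 0.0674, 0.038], [0.578, 0.0532, 0.0342], [0.6249, 0.0816, 0.0418], 588)
postR None postL ([0.6381, 0.1404, 0.0619], [0.6214, 0.1298, 0.0581], [0.6549, 0.1527, 0.064], 749)
owing ([0.4588, -0.0027, 0.0974], [0.4336, -0.0103, 0.0721], [0.4746, 0.0041, 0.1049], 1033)
```

View pics/e.png

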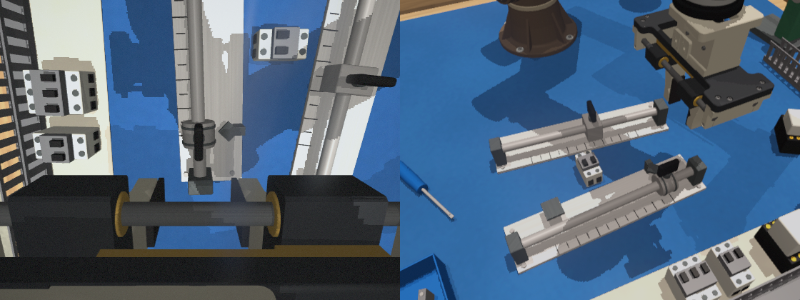

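The picture shows the collar at (198,133) opposite the tip at (218,129). The measurements put it level within about 1 mm. The gripper is clear and the other stop hasn't moved, so I'll hand it in.

```bash
python3 -c "
from h import *
print(workorder.close_job())"
```

```text
the job is handed in; nothing more can be done
None
```

I loosened the round collar's screw by about 88° and slid the collar level with the pointed index tab, within about 1 mm by camera. The other stop was left untouched, and I handed the job in about 12 s into the run (no verdict came back).

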